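Set the boiled eggs in their egg cups

TASK

Lay the boiled eggs for breakfast: seat the white egg in the white egg cup and the brown egg in the terracotta one, upright with the blunt end well down in the cup. Someone has already put a wrong egg in the white cup; if that is a pale-blue one, return it to a free hole of the wooden rack, for both pale-blue eggs belong there. Lower the eggs gently, never lay one on the worktop, and leave the cups and everything else standing where they are.

Things in the scene. Friction and masses are not known exactly. Their poses are not given: they have to be found in the camera images.
- egg_brown_mid (a point): Brown egg, hard-boiled, shell on, rigid, 65 g: 61 mm tall, round, 46 mm across at its widest, which lies 23 mm above its blunt lower end (8 mm below this point); it always stands upright, blunt end down. Point: the centre of the egg, half-way up; z axis: along the egg, to the pointed end. It starts in the white egg cup or in the rack.
- egg_white_mid (a point): White egg, hard-boiled, shell on, rigid, 65 g: 61 mm tall, round, 46 mm across at its widest, which lies 23 mm above its blunt lower end (8 mm below this point); it always stands upright, blunt end down. Point: the centre of the egg, half-way up; z axis: along the egg, to the pointed end. It starts in the rack.
- egg_blue_mid (a point): Pale-blue egg, hard-boiled, shell on, rigid, 65 g: 61 mm tall, round, 46 mm across at its widest, which lies 23 mm above its blunt lower end (8 mm below this point); it always stands upright, blunt end down. Point: the centre of the egg, half-way up; z axis: along the egg, to the pointed end. It starts in the white egg cup or in the rack.
- egg_blue2_mid (a point): The other pale-blue egg, hard-boiled, shell on, rigid, 65 g: 61 mm tall, round, 46 mm across at its widest, which lies 23 mm above its blunt lower end (8 mm below this point); it always stands upright, blunt end down. Point: the centre of the egg, half-way up; z axis: along the egg, to the pointed end. It starts in the rack and is to stay there.
- cup_white_rim (a point): White egg cup, loose, 250 g, 45 mm tall; foot 44 mm across, rim 49 mm across the outside, 41.5 mm inside; its conical hollow centres an egg. Point: centre of the mouth at rim height. A seated egg's centre is 19 mm above the rim, its lowest 12 mm sunk below the rim. A 190 mm tall toaster stands to the right, 80 mm or more from the cup's axis. At the start it holds the brown egg or one of the pale-blue eggs.
- cup_terracotta_rim (a point): Terracotta-red egg cup, loose, 250 g, 45 mm tall; foot 44 mm across, rim 49 mm across the outside, 41.5 mm inside; its conical hollow centres an egg. Point: centre of the mouth at rim height. A seated egg's centre is 19 mm above the rim, its lowest 12 mm sunk below the rim. A 190 mm tall toaster stands to the right, 80 mm or more from the cup's axis. Empty at the start.
- rack: wooden egg rack, fixed: a flat plate 124 (x) by 188 (y) mm, 14 mm thick, on two feet; its top is 45 mm above the worktop. Six through holes of 40.5 mm diameter in 2 rows along its y axis (x = -30 and +30 mm), at y = -60, 0 and +60 mm. Origin: centre of its footprint on the worktop. An egg standing in a hole has its centre 19 mm above the plate's top. Three holes hold eggs at the start, three are empty.
- well0 (a point): centre of hole 0 of the egg rack, level with the plate's top (rack frame x -30 mm, y -60 mm); it may hold an egg. Tall bottles stand behind the rack, 80 mm or more beyond its holes.
- well1 (a point): centre of hole 1 of the egg rack, level with the plate's top (rack frame x -30 mm, y 0 mm); it may hold an egg. Tall bottles stand behind the rack, 80 mm or more beyond its holes.
- well2 (a point): centre of hole 2 of the egg rack, level with the plate's top (rack frame x -30 mm, y 60 mm); it may hold an egg. Tall bottles stand behind the rack, 80 mm or more beyond its holes.
- well3 (a point): centre of hole 3 of the egg rack, level with the plate's top (rack frame x 30 mm, y -60 mm); it may hold an egg. Tall bottles stand behind the rack, 80 mm or more beyond its holes.
- well4 (a point): centre of hole 4 of the egg rack, level with the plate's top (rack frame x 30 mm, y 0 mm); it may hold an egg. Tall bottles stand behind the rack, 80 mm or more beyond its holes.
- well5 (a point): centre of hole 5 of the egg rack, level with the plate's top (rack frame x 30 mm, y 60 mm); it may hold an egg. Tall bottles stand behind the rack, 80 mm or more beyond its holes.
- tin: small tin, bystander: 57 mm diameter, 72 mm tall. Origin: centre of the underside.
- salt: glass salt shaker, bystander: 44 mm diameter, 90 mm tall. Origin: centre of the underside.
- spice: spice jar with red cap, bystander: 45 mm diameter, 106 mm tall. Origin: centre of the underside.
- mug: green and white mug, bystander: 78 mm body, 116 mm with its handle, 101 mm tall. Origin: centre of the underside of its bounding box.
- mill: dark wooden pepper mill, bystander: 58 mm diameter, 160 mm tall. Origin: centre of the underside.
- teaspoon: teaspoon lying flat, bystander: 130 x 26 mm, 11 mm high, long axis x. Origin: centre of the underside.
There are look-alikes about, which are no part of the job. What is shaped like the part that bears egg_blue_mid but purple or yellow is not meant.

How it is judged (in metres and radians):
At the end, for the whole second after the job is handed in: The white egg in the white cup and the brown egg in the terracotta cup, both pale-blue eggs in holes of the rack; each egg's centre within 6 mm of the axis of its cup or hole and within 5 mm of its seated height, upright within 0.2 rad, at rest; both cups upright (horizontal distance between egg_white_mid and cup_white_rim below 0.006 m and height (world z) of egg_white_mid between 0.05875 and 0.06875 m and angle between each of egg_white_mid, egg_brown_mid, egg_blue_mid, egg_blue2_mid's own z axis and vertical below 0.2 rad and linear speed of each of egg_white, egg_brown, egg_blue, egg_blue2 below 0.02 m/s and angle between each of cup_white_rim, cup_terracotta_rim's own z axis and vertical below 0.1 rad and horizontal distance between egg_brown_mid and cup_terracotta_rim below 0.006 m and height (world z) of egg_brown_mid between 0.05875 and 0.06875 m and ((horizontal distance between egg_blue_mid and well0 below 0.006 m and height (world z) of egg_blue_mid between 0.05875 and 0.06875 m) or (horizontal distance between egg_blue_mid and well1 below 0.006 m and height (world z) of egg_blue_mid between 0.05875 and 0.06875 m) or (horizontal distance between egg_blue_mid and well2 below 0.006 m and height (world z) of egg_blue_mid between 0.05875 and 0.06875 m) or (horizontal distance between egg_blue_mid and well3 below 0.006 m and height (world z) of egg_blue_mid between 0.05875 and 0.06875 m) or (horizontal distance between egg_blue_mid and well4 below 0.006 m and height (world z) of egg_blue_mid between 0.05875 and 0.06875 m) or (horizontal distance between egg_blue_mid and well5 below 0.006 m and height (world z) of egg_blue_mid between 0.05875 and 0.06875 m)) and ((horizontal distance between egg_blue2_mid and well0 below 0.006 m and height (world z) of egg_blue2_mid between 0.05875 and 0.06875 m) or (horizontal distance between egg_blue2_mid and well1 below 0.006 m and height (world z) of egg_blue2_mid between 0.05875 and 0.06875 m) or (horizontal distance between egg_blue2_mid and well2 below 0.006 m and height (world z) of egg_blue2_mid between 0.05875 and 0.06875 m) or (horizontal distance between egg_blue2_mid and well3 below 0.006 m and height (world z) of egg_blue2_mid between 0.05875 and 0.06875 m) or (horizontal distance between egg_blue2_mid and well4 below 0.006 m and height (world z) of egg_blue2_mid between 0.05875 and 0.06875 m) or (horizontal distance between egg_blue2_mid and well5 below 0.006 m and height (world z) of egg_blue2_mid between 0.05875 and 0.06875 m))); the robot touches nothing.
It fails at once if an egg is put or dropped on the worktop (height (world z) of any of egg_white_mid, egg_brown_mid, egg_blue_mid, egg_blue2_mid below 0.045 m).
It fails at once if an egg is let fall instead of being lowered (out of the fingers at more than 0.5 m/s, a fall of about 13 mm) ((contact force between the fingers and egg_white below 0.05 N and linear speed of egg_white above 0.5 m/s) or (contact force between the fingers and egg_brown below 0.05 N and linear speed of egg_brown above 0.5 m/s) or (contact force between the fingers and egg_blue below 0.05 N and linear speed of egg_blue above 0.5 m/s) or (contact force between the fingers and egg_blue2 below 0.05 N and linear speed of egg_blue2 above 0.5 m/s)).
It fails at once if an egg cup is shifted by more than 30 mm or tipped (distance of any of cup_white_rim, cup_terracotta_rim from where it was at the start of the episode above 0.03 m or angle between any of cup_white_rim, cup_terracotta_rim's own z axis and vertical above 0.5 rad).
It fails at once if a bystander is shifted by more than 30 mm or knocked over (distance of any of tin, salt, spice, mug, mill, teaspoon from where it was at the start of the episode above 0.03 m or angle between any of tin, salt, spice, mug, mill's own z axis and vertical above 0.5 rad).
It also fails if it takes over 64 s, if anything falls off the work surface, if the arm or the gripper's body presses on something with over 40 N, if the wrist force passes 120 N, or if a joint passes its speed limit or range.

ROBOT

A 6-joint arm with a two-finger parallel gripper is mounted at the origin on a cart in front of the work surface, level with it; the furniture and walls round the work are solid. World frame = base frame: x ahead of the robot, y to its left, z up, the work surface at z = 0. Lengths are in mm, angles in rad, forces in N, time in s.
With the tool pointing down it reaches from about 425 to 950 mm from the base axis. Payload 14.7 kg.
Tool frame: the origin (TCP) lies at the very end of the fingers, on their centre line; the grasp point (between the pads) lies 19 mm behind it; z points along the fingers, y is the line along which they close (so a half turn about z gives the same grasp; the last joint's range is limited). The gripper opens to 85 mm and grips with 20 to 120 N. Pads are 22 mm wide; open, the fingers measure 114 mm over their backs; the gripper's body (76 mm by 85 mm) begins 54 mm behind the grasp point. The pads swing forward as they close: fully open they stand 13 mm farther back than shut.
Start: joints at [-1.173, 0.48, 1.596, -0, 1.065, -0.047], TCP at [279.695, -586.739, 210.597] pointing down, gripper open.
Joint ranges: [-2.75, 2.75], [-0.82, 2.05], [0.23, 2.67], [-1.56, 4.7], [0.09, 2.69], [-2.92, 2.92]. Speed limits (rad/s): [1.89, 1.89, 2.39, 3.01, 3.01, 3.01].

INTERFACE

Orientations are given as a rotation vector (axis times angle).
In Python, from rig import get_obs, optics, ticket gives the robot as it stands. The module is installed in compiled form; this text tells all that it offers.
- The arm moves only by the tool drive_tool, never from a script. Its arguments are lists of equal length, an entry for each row: "slide": the shift along the tool's x, y, z in cm, a list of three; "turn": the turn, a rotation vector about the tool's x, y, z in degrees, a list of three. In form: {"slide": [[tx, ty, tz], ...], "turn": [[wx, wy, wz], ...]}. A call has 1 to 12 rows; each row shifts and turns the commanded pose from where the row before left it, along the tool's axes as they then stand; what a row does not reach is not made up. A row lasts 1/10 s, in which the tool goes at most 50 mm and 8.59 degrees, less where a joint would pass 70% of its speed; a pose out of reach is approached as far as the arm can. A call with a gripper value outside its range is refused whole. "jaw" is the closure, from -1 (fully open) to 1 (shut), set as the call begins (left out, the last holds). The fingers move at their own pace and stop on an object; "grip_force" is the grip in N (left out, the last holds). Time passes only in rows, so rows that do not move let the fingers close. It gives the time, the measured TCP pose, the force, the opening and the grip force at its end, in the units of the state.
- get_obs(): the state, without advancing time (a new reading comes with each control period).
- optics.get_image(name): name is "side" or "top" or "wrist"; returns the picture (420x560x3 uint8, blue, green, red); there is no depth.
- optics.calibration(name): a dict with "intrinsics" (3x3 intrinsics, pixels), "cam_to_world" (4x4, takes a point from camera to world coordinates). Camera axes: x right, y down, z forward; pixel columns grow to the right and rows downward; lengths in mm; the calibration is good to about 2 mm. A picture is of the moment at which its call begins: read the wrist's pose just before it. calibration takes no time and is no camera call; for the wrist camera it gives the pose at the moment of the call.
- ticket.close_job(): hands the job in; it is judged then, once.
The state is a dict: "t": time; "joints": joint angles; "dq": joint speeds; "joint_torque": joint torques, N m; "eef_pos": TCP position; "tool_rot": TCP orientation; "ft_force": force on the tool from outside, world axes, zero at the start; "moment": the same for the moment, N m; "grip_width": finger opening in mm; "grip_force": force on a finger pad.
Only numpy, scipy, OpenCV 4.12 (cv2) and the standard library are available. Lean on these libraries where they do the work, as an engineer would, in place of code of your own. Each camera call takes 0.05 s, during which the arm holds its last target. There are 200 camera calls.

## Working session

There is one attempt and no reset: what is moved stays moved. The work goes in short steps, Python scripts to look and compute and a tool call to move; the robot and the scene stay as the last step left them, time stands still between calls to the robot, and variables do not carry over. Pictures are saved under pics/ and viewed, at most 10 in all, crops included, and the job is handed in when it is done.

Besides the shell and the picture viewer there is one more tool, called after "Emit:" by a JSON object that holds its "op" and its "data", one argument or row to a line. drive_tool: Moves the arm, as the interface text tells. Its arguments: {"type":"object","properties":{"slide":{"type":"array"},"turn":{"type":"array"},"jaw":{"type":"number"},"grip_force":{"type":"number"}},"required":["slide","turn"]}

```bash
mkdir -p pics; python3 - <<'E'
from rig import get_obs, optics
import cv2
o=get_obs();print(o['t'],o['eef_pos'],o['tool_rot'],o['grip_width'])
for n in('top','side'):
    cv2.imwrite(f'pics/{n}0.png',cv2.resize(optics.get_image(n),(800,600)))
    c=optics.calibration(n);print(c['intrinsics'],c['cam_to_world'])
E
```

```text
0.0 [ 279.52492877 -586.34947149  209.96479818] [-3.06305483e+00 -6.92684164e-01  3.58362759e-04] 85.31827985200279
[[500.04353013   0.         271.86634749]
 [  0.         500.04353013 209.91643033]
 [  0.           0.           1.        ]] [[ 1.80153079e-02 -9.94136639e-01  1.06619848e-01  4.41463587e+02]
 [-9.99655094e-01 -1.58712882e-02  2.09235451e-02 -4.41587608e+00]
 [-1.91086684e-02 -1.06960018e-01 -9.94079682e-01  1.11669556e+03]
 [ 0.00000000e+00  0.00000000e+00  0.00000000e+00  1.00000000e+00]]
[[413.24222528   0.         283.87353726]
 [  0.         413.24222528 214.19232629]
 [  0.           0.           1.        ]] [[-6.40211436e-01 -6.16069851e-01  4.58897870e-01  7.36875794e+01]
 [-7.68172477e-01  5.18351040e-01 -3.75796812e-01  4.28426405e+02]
 [-6.35310183e-03 -5.93102131e-01 -8.05102168e-01  9.51857743e+02]
 [ 0.00000000e+00  0.00000000e+00  0.00000000e+00  1.00000000e+00]]
```

View pics/top0.png

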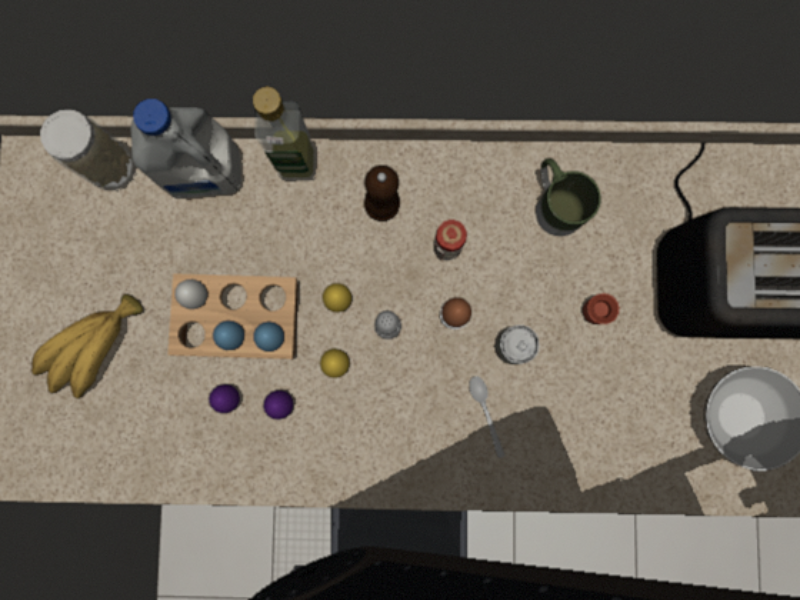

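View pics/side0.png

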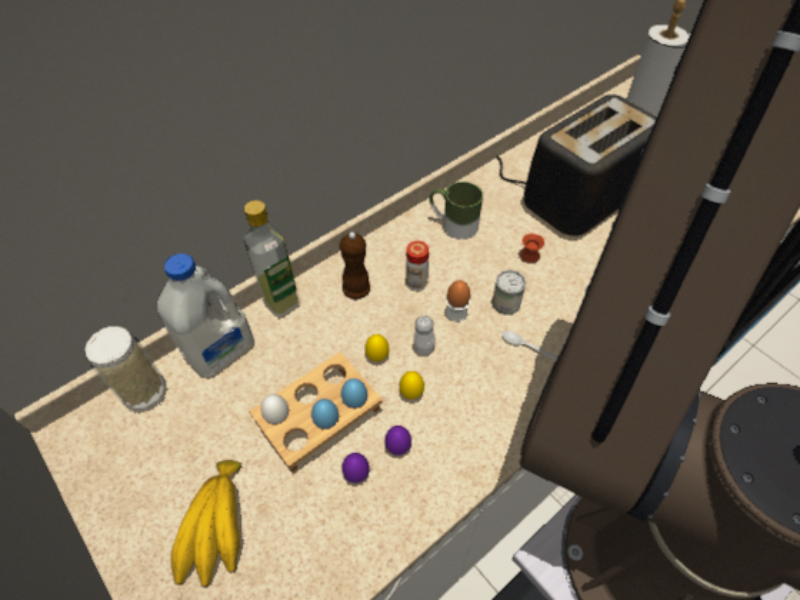

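Top view (800×600): the brown egg (457,311) is in the white cup. In the rack are the white egg (190,293) and both blue eggs (229,335) and (268,336). The terracotta cup is at (601,309). The yellow (337,297), (335,362) and purple eggs are decoys. I'll enlarge the key targets to get precise pixels.

```bash
cat > h.py <<'E'
import numpy as np
from rig import optics,get_obs
def ray(n,u,v,z,c=None):
    c=c or optics.calibration(n);K=c['intrinsics'];T=c['cam_to_world']
    d=T[:3,:3]@np.linalg.solve(K,[u,v,1]);p=T[:3,3]
    return p+d*(z-p[2])/d[2]
def proj(n,p,c=None):
    c=c or optics.calibration(n);T=c['cam_to_world']
    q=c['intrinsics']@(T[:3,:3].T@(np.array(p)-T[:3,3]));return q[:2]/q[2]
E
python3 - <<'E'
from h import *
import cv2
im=optics.get_image('top')
a=im[185:250,100:215];b=im[185:265,300:440]
cv2.imwrite('pics/crop1.png',np.vstack([cv2.resize(im[185:255,110:222],None,fx=5,fy=5,interpolation=2)[:300],cv2.resize(im[195:255,310:422],None,fx=5,fy=5,interpolation=2)]))
for nm,u,v,z in[('white',190,293,58),('brown',457,311,58),('terra',601,309,45)]:
    print(nm,ray('top',u*.7,v*.7,z).round(1))
E
```

```text
white [560.6 315.7  58. ]
brown [540.  -84.4  58. ]
terra [ 547.8 -300.7   45. ]
```

View pics/crop1.png

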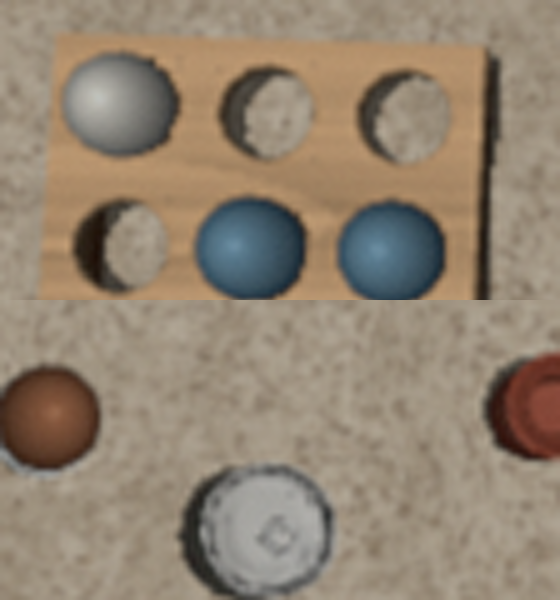

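Emit:
{"op": "drive_tool", "data": {
  "slide": [
    [0,0,0],
    [0,0,0],
    [0,0,0],
    [0,0,0],
    [0,0,0],
    [0,0,0],
    [0,0,0],
    [0,0,0]
  ],
  "turn": [
    [0,0,-8.06],
    [0,0,-8.06],
    [0,0,-8.06],
    [0,0,-8.06],
    [0,0,-8.06],
    [0,0,-8.06],
    [0,0,-8.06],
    [0,0,-8.06]
  ],
  "jaw": -1,
  "grip_force": 30
}}

```text
t: 0.95
eef_pos: [279.6, -586.6, 210.3]
tool_rot: [-2.215, -2.227, -0.0]
ft_force: [-0.2, -0.3, -0.5]
grip_width: 85.3
grip_force: 0.0
```

Emit:
{"op": "drive_tool", "data": {
  "slide": [
    [0,0,-5],
    [0,0,-5],
    [3.97,2.6,0],
    [3.97,2.6,0],
    [3.97,2.6,0],
    [3.97,2.6,0],
    [3.97,2.6,0],
    [3.97,2.6,0],
    [3.97,2.6,0],
    [3.97,2.6,0],
    [3.97,2.6,0],
    [3.97,2.6,0]
  ],
  "turn": [
    [0,0,0],
    [0,0,0],
    [0,0,0],
    [0,0,0],
    [0,0,0],
    [0,0,0],
    [0,0,0],
    [0,0,0],
    [0,0,0],
    [0,0,0],
    [0,0,0],
    [0,0,0]
  ]
}}

```text
t: 2.15
eef_pos: [540.6, -188.0, 310.5]
tool_rot: [-2.222, -2.221, 0.0]
ft_force: [0.4, -1.0, 0.6]
grip_width: 85.3
grip_force: 0.0
```

```bash
cat > w.py <<'E'
from h import *
import cv2,sys
o=get_obs();print(o['t'],o['eef_pos'].round(1),o['tool_rot'].round(3),o['grip_width'],o['dq'].round(2))
c=optics.calibration('wrist');im=optics.get_image('wrist')
cv2.imwrite(f'pics/{sys.argv[1]}.png',cv2.resize(im,(800,600)))
print(c['cam_to_world'].round(3).tolist(),c['intrinsics'].tolist())
np.savez(sys.argv[1],K=c['intrinsics'],T=c['cam_to_world'])
E
sleep 0; python3 w.py w1
```

```text
2.15 [ 540.6 -188.   310.5] [-2.222 -2.221  0.   ] 85.29974499048662 [ 0.83  0.16 -0.22 -0.    0.06  0.82]
[[1.0, 0.001, 0.0, 541.255], [0.001, -0.946, -0.324, -103.281], [-0.0, 0.324, -0.946, 474.868], [0.0, 0.0, 0.0, 1.0]] [[367.71210259108443, 0.0, 280.9492481523067], [0.0, 367.71210259108443, 207.1776050966942], [0.0, 0.0, 1.0]]
```

View pics/w1.png

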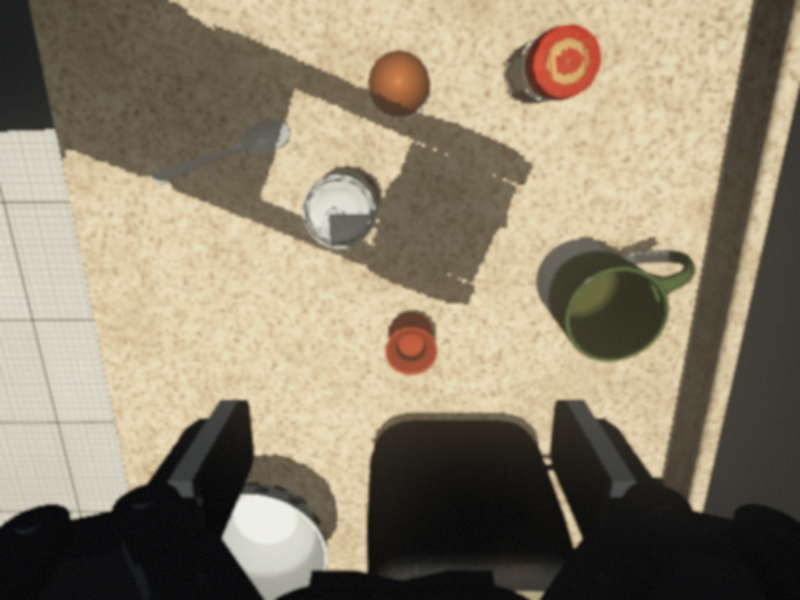

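```bash
python3 - <<'E'
from h import *
f=np.load('w1.npz');c=dict(intrinsics=f['K'],cam_to_world=f['T'])
for u,v,z in[(399,83,60),(411.5,347,45)]:print(ray('',u*.7,v*.7,z,c).round(1))
print(get_obs()['eef_pos'])
E
```

```text
[539.5 -80.4  60. ]
[ 550.4 -298.8   45. ]
[ 543.84967948 -182.6522357   310.47823698]
```

Emit:
{"op": "drive_tool", "data": {
  "slide": [
    [2.5,0,2],
    [2.5,0,2],
    [2.5,-0.2,2],
    [2.5,-0.2,2],
    [0,0,0],
    [0,0,0],
    [0,0,0]
  ],
  "turn": [
    [0,0,0],
    [0,0,0],
    [0,0,0],
    [0,0,0],
    [0,0,0],
    [0,0,0],
    [0,0,0]
  ]
}}

```text
t: 2.9
eef_pos: [536.6, -90.7, 231.3]
tool_rot: [2.222, 2.22, 0.001]
ft_force: [0.5, -0.1, 0.9]
grip_width: 85.5
grip_force: 0.0
```

```bash
python3 w.py w2
```

```text
2.9 [536.6 -90.7 231.3] [2.222e+00 2.220e+00 1.000e-03] 85.53075570306734 [-0.01 -0.   -0.    0.   -0.    0.  ]
[[1.0, 0.0, 0.001, 537.076], [0.001, -0.946, -0.324, -5.821], [0.001, 0.324, -0.946, 395.552], [0.0, 0.0, 0.0, 1.0]] [[367.71210259108443, 0.0, 280.9492481523067], [0.0, 367.71210259108443, 207.1776050966942], [0.0, 0.0, 1.0]]
```

View pics/w2.png

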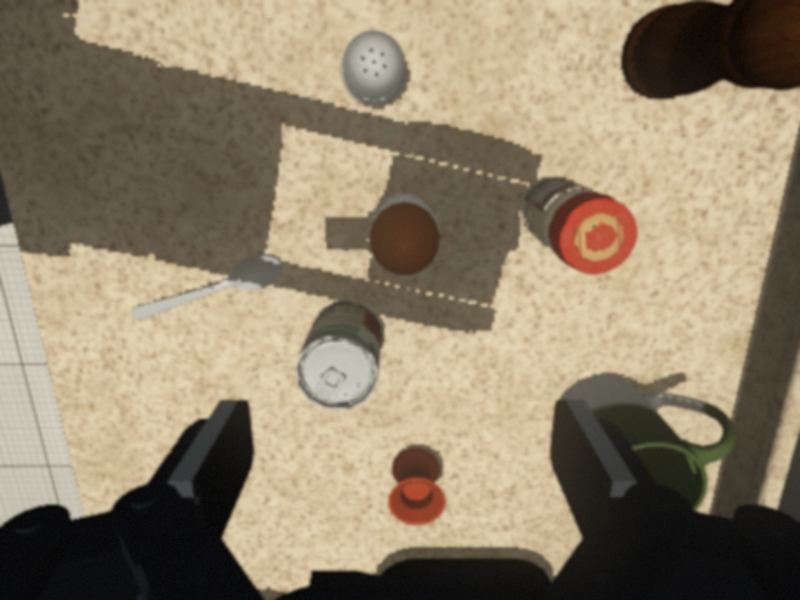

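```bash
python3 - <<'E'
from h import *
f=np.load('w2.npz');c=dict(intrinsics=f['K'],cam_to_world=f['T'])
for u,v,z in[(405,237,61),(417,502,45)]:print(ray('',u*.7,v*.7,z,c).round(1))
E
```

```text
[539.8 -80.1  61. ]
[ 550.4 -303.6   45. ]
```

Emit:
{"op": "drive_tool", "data": {
  "slide": [
    [0.9,0.34,3],
    [0,0,4],
    [0,0,4],
    [0,0,3],
    [0,0,2],
    [0,0,1.2],
    [0,0,0.9],
    [0,0,0],
    [0,0,0]
  ],
  "turn": [
    [0,0,0],
    [0,0,0],
    [0,0,0],
    [0,0,0],
    [0,0,0],
    [0,0,0],
    [0,0,0],
    [0,0,0],
    [0,0,0]
  ]
}}

```text
t: 3.85
eef_pos: [540.0, -81.2, 50.3]
tool_rot: [2.222, 2.22, 0.001]
ft_force: [0.7, 0.2, -0.0]
grip_width: 85.3
grip_force: 0.0
```

```bash
python3 w.py w3
```

```text
3.85 [540.  -81.2  50.3] [2.222e+00 2.220e+00 1.000e-03] 85.33077462667248 [ 0.   -0.01  0.   -0.    0.   -0.  ]
[[1.0, 0.0, 0.001, 540.495], [0.001, -0.946, -0.324, 3.624], [0.001, 0.324, -0.946, 214.644], [0.0, 0.0, 0.0, 1.0]] [[367.71210259108443, 0.0, 280.9492481523067], [0.0, 367.71210259108443, 207.1776050966942], [0.0, 0.0, 1.0]]
```

View pics/w3.png

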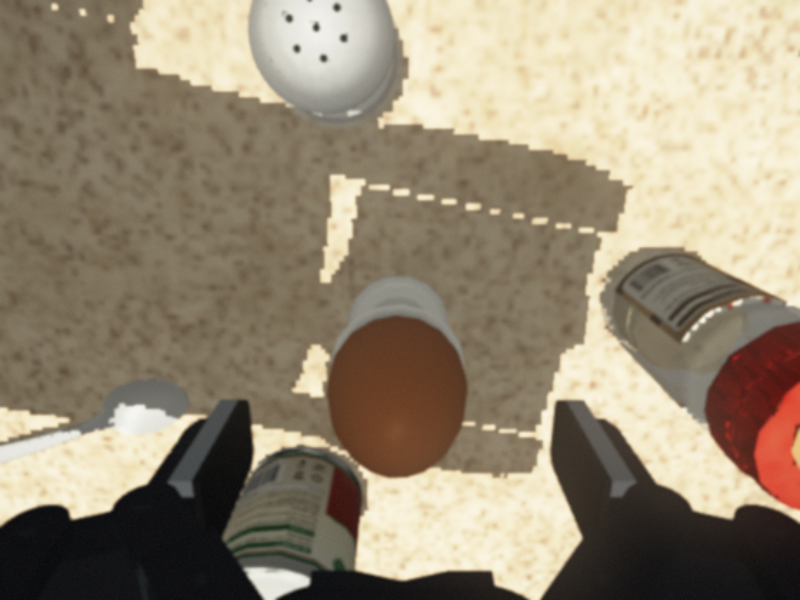

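```bash
python3 - <<'E'
from h import *
f=np.load('w3.npz');c=dict(intrinsics=f['K'],cam_to_world=f['T'])
t,a=np.meshgrid(np.linspace(-1.57,1.57,80),np.linspace(0,6.28,120))
for x,y in[(539,-79),(539,-82),(539,-85)]:
    P=np.stack([x+23*np.cos(t)*np.cos(a),y+23*np.cos(t)*np.sin(a),56.25+np.where(t>0,38,23)*np.sin(t)],-1).reshape(-1,3)
    q=np.array([proj('',p,c) for p in P])/.7
    print(x,y,q.min(0).round(),q.max(0).round())
E
```

```text
539 -79 [326. 307.] [466. 467.]
539 -82 [327. 316.] [466. 476.]
539 -85 [327. 324.] [465. 485.]
```

Emit:
{"op": "drive_tool", "data": {
  "slide": [
    [-0.1,0,0],
    [0,0,0],
    [0,0,0],
    [0,0,0],
    [0,0,0],
    [0,0,0],
    [0,0,0],
    [0,0,0]
  ],
  "turn": [
    [0,0,0],
    [0,0,0],
    [0,0,0],
    [0,0,0],
    [0,0,0],
    [0,0,0],
    [0,0,0],
    [0,0,0]
  ],
  "jaw": 1,
  "grip_force": 30
}}

```text
t: 4.7
eef_pos: [539.4, -81.9, 50.0]
tool_rot: [2.222, 2.221, 0.0]
ft_force: [-2.4, 0.7, 7.7]
grip_width: 36.1
grip_force: 28.7
```

```bash
python3 w.py w4; python3 -c "
from rig import get_obs;o=get_obs();print(o['grip_width'],o['grip_force'],o['ft_force'])"
```

```text
4.7 [539.4 -81.9  50. ] [2.222 2.221 0.   ] 36.10034164934131 [ 0.  0.  0.  0. -0. -0.]
[[1.0, 0.001, 0.0, 539.969], [0.001, -0.946, -0.324, 2.879], [0.0, 0.324, -0.946, 214.323], [0.0, 0.0, 0.0, 1.0]] [[367.71210259108443, 0.0, 280.9492481523067], [0.0, 367.71210259108443, 207.1776050966942], [0.0, 0.0, 1.0]]
36.11671822912647 28.731920421123505 [-2.10491027 -0.67049909  8.3672938 ]
```

View pics/w4.png

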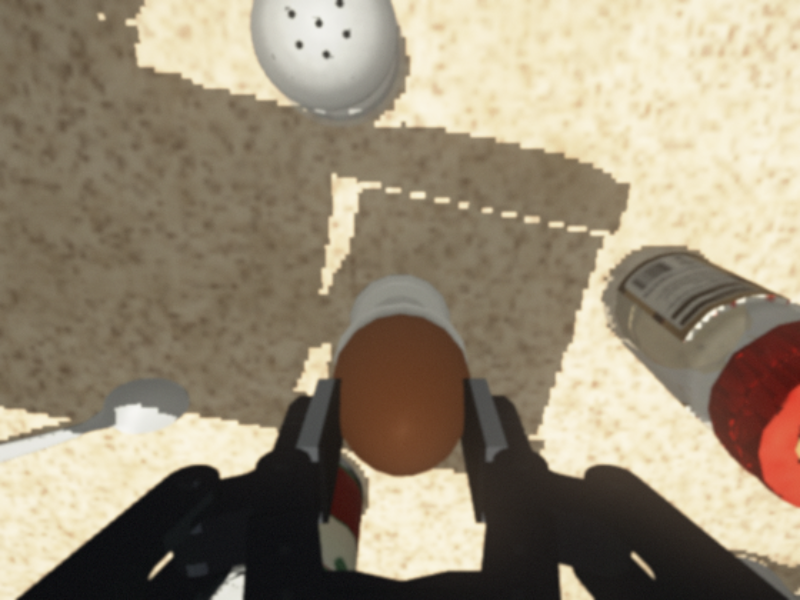

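The pads sit high on the egg (36 mm opening, 8 N of upward push), so I'll reopen, go 6 mm lower and regrip.

Emit:
{"op": "drive_tool", "data": {
  "slide": [
    [0,0,0],
    [0,0,0],
    [0,0,0],
    [0,0,0.3],
    [0,0,0.3],
    [0,0,0],
    [0,0,0]
  ],
  "turn": [
    [0,0,0],
    [0,0,0],
    [0,0,0],
    [0,0,0],
    [0,0,0],
    [0,0,0],
    [0,0,0]
  ],
  "jaw": -0.7
}}

```text
t: 5.45
eef_pos: [539.3, -81.9, 43.4]
tool_rot: [-2.222, -2.22, 0.0]
ft_force: [0.2, 0.5, 0.3]
grip_width: 72.7
grip_force: 0.0
```

Emit:
{"op": "drive_tool", "data": {
  "slide": [
    [0,0,0],
    [0,0,0],
    [0,0,0],
    [0,0,0],
    [0,0,0],
    [0,0,0],
    [0,0,0]
  ],
  "turn": [
    [0,0,0],
    [0,0,0],
    [0,0,0],
    [0,0,0],
    [0,0,0],
    [0,0,0],
    [0,0,0]
  ],
  "jaw": 1,
  "grip_force": 30
}}

```text
t: 6.15
eef_pos: [539.4, -81.9, 43.9]
tool_rot: [2.222, 2.221, 0.0]
ft_force: [-1.6, -0.8, 4.3]
grip_width: 39.7
grip_force: 28.7
```

```bash
python3 - <<'E'
from h import *
f=np.load('w4.npz');c=dict(intrinsics=f['K'],cam_to_world=f['T'])
for u,v in[(340,379),(463,379),(316,378),(487,379)]:
  for z in(50,55,60,65,70):print(u,z,ray('',u*.7,v*.7,z,c).round(1)[:2],end=' ')
  print()
f=np.load('w3.npz');c=dict(intrinsics=f['K'],cam_to_world=f['T'])
for u,v in[(248,402),(555,402)]:
  for z in(50,55,60,65,70,75):print(u,z,ray('',u*.7,v*.7,z,c).round(1)[:2],end=' ')
  print()
E
```

```text
340 50 [518.6 -84.1] 340 55 [519.3 -81.5] 340 60 [519.9 -78.8] 340 65 [520.6 -76.2] 340 70 [521.2 -73.5] 
463 50 [561.6 -84.1] 463 55 [560.9 -81.4] 463 60 [560.3 -78.8] 463 65 [559.6 -76.1] 463 70 [559.  -73.5] 
316 50 [510.2 -83.7] 316 55 [511.1 -81.1] 316 60 [512.  -78.5] 316 65 [513.  -75.8] 316 70 [513.9 -73.2] 
487 50 [570.  -84.1] 487 55 [569.1 -81.4] 487 60 [568.2 -78.8] 487 65 [567.3 -76.1] 487 70 [566.3 -73.5] 
248 50 [486.2 -92.7] 248 55 [487.8 -89.8] 248 60 [489.5 -86.8] 248 65 [491.1 -83.9] 248 70 [492.8 -81. ] 248 75 [494.4 -78.1] 
555 50 [595.4 -92.7] 555 55 [593.8 -89.8] 555 60 [592.1 -86.9] 555 65 [590.4 -83.9] 555 70 [588.8 -81. ] 555 75 [587.1 -78.1]
```

Wrist view w4 shows the finger ends at about z 75, well above the nominal tip, which matches the narrow width. I'll go lower in checked steps.

Emit:
{"op": "drive_tool", "data": {
  "slide": [
    [0,0,0],
    [0,0,0],
    [0,0,0],
    [0,0,0.4],
    [0,0,0.4],
    [0,0,0],
    [0,0,0]
  ],
  "turn": [
    [0,0,0],
    [0,0,0],
    [0,0,0],
    [0,0,0],
    [0,0,0],
    [0,0,0],
    [0,0,0]
  ],
  "jaw": -0.7
}}

```text
t: 6.85
eef_pos: [539.2, -81.9, 35.3]
tool_rot: [-2.222, -2.22, 0.0]
ft_force: [0.1, 0.6, 0.9]
grip_width: 72.6
grip_force: 0.0
```

Emit:
{"op": "drive_tool", "data": {
  "slide": [
    [0,0,0],
    [0,0,0],
    [0,0,0],
    [0,0,0],
    [0,0,0],
    [0,0,0],
    [0,0,0]
  ],
  "turn": [
    [0,0,0],
    [0,0,0],
    [0,0,0],
    [0,0,0],
    [0,0,0],
    [0,0,0],
    [0,0,0]
  ],
  "jaw": 1,
  "grip_force": 30
}}

```text
t: 7.55
eef_pos: [539.4, -81.9, 35.9]
tool_rot: [2.222, 2.221, 0.0]
ft_force: [-2.3, 0.7, 5.3]
grip_width: 43.4
grip_force: 29.8
```

Emit:
{"op": "drive_tool", "data": {
  "slide": [
    [0,0,-0.1],
    [0,0,-0.2],
    [0,0,-0.2],
    [0,0,-0.2],
    [0,0,0],
    [0,0,0]
  ],
  "turn": [
    [0,0,0],
    [0,0,0],
    [0,0,0],
    [0,0,0],
    [0,0,0],
    [0,0,0]
  ],
  "grip_force": 40
}}

```text
t: 8.15
eef_pos: [539.5, -81.9, 42.7]
tool_rot: [2.222, 2.221, 0.0]
ft_force: [0.0, -0.9, 0.8]
grip_width: 42.5
grip_force: 40.5
```

Emit:
{"op": "drive_tool", "data": {
  "slide": [
    [0,0,-1],
    [0,0,-2],
    [0,0,-3],
    [-1,0.2,0],
    [-3,0.2,0],
    [-4,0.2,0],
    [-4,0.2,0],
    [-3,0.2,0],
    [-1,0,0],
    [0,0,0],
    [0,0,0],
    [0,0,0]
  ],
  "turn": [
    [0,0,0],
    [0,0,0],
    [0,0,0],
    [0,0,0],
    [0,0,0],
    [0,0,0],
    [0,0,0],
    [0,0,0],
    [0,0,0],
    [0,0,0],
    [0,0,0],
    [0,0,0]
  ]
}}

```text
t: 9.35
eef_pos: [549.1, -240.6, 102.5]
tool_rot: [-2.221, -2.221, 0.0]
ft_force: [0.8, 0.4, -0.4]
grip_width: 42.6
grip_force: 40.7
```

```bash
python3 w.py w5
```

```text
9.35 [ 549.1 -240.6  102.5] [-2.221 -2.221  0.   ] 42.63622373127982 [ 0.01 -0.   -0.   -0.   -0.   -0.  ]
[[1.0, 0.002, 0.0, 549.744], [0.002, -0.946, -0.324, -155.954], [-0.001, 0.324, -0.946, 266.872], [0.0, 0.0, 0.0, 1.0]] [[367.71210259108443, 0.0, 280.9492481523067], [0.0, 367.71210259108443, 207.1776050966942], [0.0, 0.0, 1.0]]
```

View pics/w5.png

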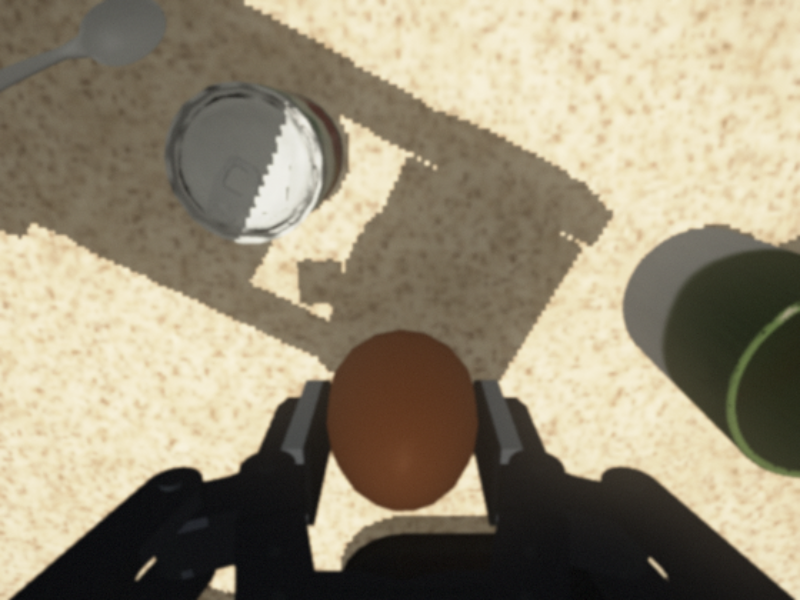

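```bash
python3 - <<'E'
from h import *
import cv2
for nm in('w1','w2','top0'):
    im=cv2.imread(f'pics/{nm}.png').astype(int);b,g,r=im[...,0],im[...,1],im[...,2]
    m=((r>1.9*g)&(r>70)).astype(np.uint8)
    n,l,s,ce=cv2.connectedComponentsWithStats(m)
    c=optics.calibration('top')
    if nm!='top0': f=np.load(nm+'.npz');c=dict(intrinsics=f['K'],cam_to_world=f['T'])
    a=np.linspace(0,6.28,100)
    for p in[(548,-300),(550,-300),(550,-303)]:
        q=np.array([proj('',[p[0]+24.5*np.cos(t),p[1]+24.5*np.sin(t),45],c) for t in a])/.7
        print(nm,p,q.min(0).round(1),q.max(0).round(1))
    for i in range(1,n):
        if s[i,4]>150:print('  blob',s[i,:2],s[i,:2]+s[i,2:4],s[i,4])
E
```

```text
w1 (548, -300) [381.4 322.8] [436.1 372.8]
w1 (550, -300) [383.6 322.8] [438.3 372.8]
w1 (550, -303) [383.7 326. ] [438.3 375.8]
  blob [528  25] [600  98] 2448
  blob [557  49] [583  73] 459
  blob [388 328] [435 372] 1375
w2 (548, -300) [384.  473.2] [444.3 522.7]
w2 (550, -300) [386.5 473.2] [446.7 522.6]
w2 (550, -303) [386.5 476.3] [446.6 525.6]
  blob [552 195] [636 273] 3046
  blob [586 224] [616 249] 536
  blob [390 477] [444 524] 1868
top0 (548, -300) [584.1 292.6] [617.  325.1]
top0 (550, -300) [584.1 291.3] [616.9 323.8]
top0 (550, -303) [586.1 291.3] [618.9 323.8]
  blob [436 221] [466 251] 350
  blob [587 295] [618 323] 526
```

Emit:
{"op": "drive_tool", "data": {
  "slide": [
    [-1.5,0.06,0],
    [-3,0,0],
    [-1.6,0,0],
    [0,0,0.5],
    [0,0,1.5],
    [0,0,1.5],
    [0,0,1.0],
    [0,0,0.5],
    [0,0,0.2],
    [0,0,0.2],
    [0,0,0],
    [0,0,0]
  ],
  "turn": [
    [0,0,0],
    [0,0,0],
    [0,0,0],
    [0,0,0],
    [0,0,0],
    [0,0,0],
    [0,0,0],
    [0,0,0],
    [0,0,0],
    [0,0,0],
    [0,0,0],
    [0,0,0]
  ]
}}

```text
t: 10.6
eef_pos: [550.1, -303.0, 49.0]
tool_rot: [2.222, 2.22, 0.0]
ft_force: [-0.1, 0.1, -0.6]
grip_width: 42.8
grip_force: 40.7
```

```bash
python3 w.py w6
```

```text
10.6 [ 550.1 -303.    49. ] [2.222 2.22  0.   ] 42.84822469300146 [-0. -0.  0. -0. -0.  0.]
[[1.0, 0.001, 0.001, 550.667], [0.001, -0.946, -0.324, -218.21], [0.001, 0.324, -0.946, 213.276], [0.0, 0.0, 0.0, 1.0]] [[367.71210259108443, 0.0, 280.9492481523067], [0.0, 367.71210259108443, 207.1776050966942], [0.0, 0.0, 1.0]]
```

View pics/w6.png

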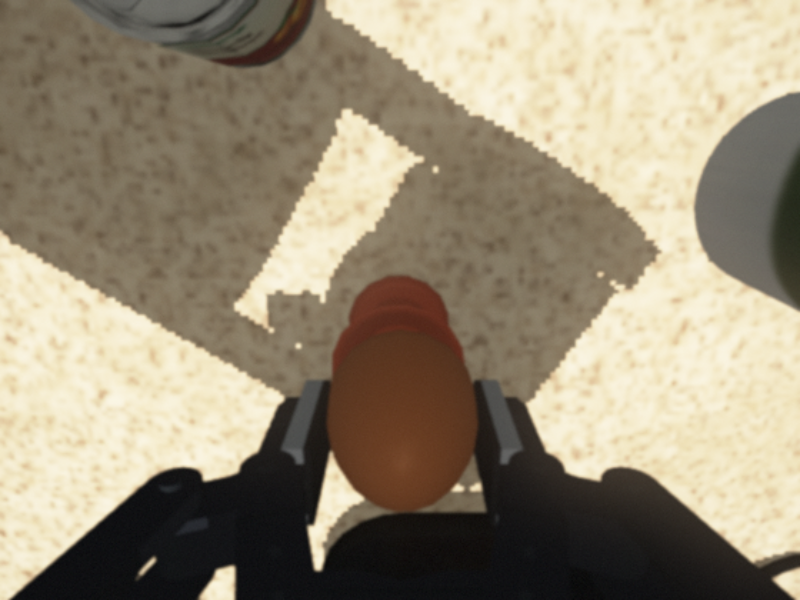

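Wrist view w6: the terracotta cup's foot (350–448, top at row 276) sits where the white cup's did in w4 at the grasp. The alignment is within 1 mm, so I'll lower the egg.

Emit:
{"op": "drive_tool", "data": {
  "slide": [
    [0,0,0.3],
    [0,0,0.3],
    [0,0,0.3],
    [0,0,0.2],
    [0,0,0.1],
    [0,0,0],
    [0,0,0]
  ],
  "turn": [
    [0,0,0],
    [0,0,0],
    [0,0,0],
    [0,0,0],
    [0,0,0],
    [0,0,0],
    [0,0,0]
  ]
}}

```text
t: 11.35
eef_pos: [549.7, -302.9, 36.6]
tool_rot: [-2.222, -2.221, 0.0]
ft_force: [-0.9, 0.3, -0.0]
grip_width: 42.8
grip_force: 40.7
```

Emit:
{"op": "drive_tool", "data": {
  "slide": [
    [0,0,0.1],
    [0,0,0],
    [0,0,0]
  ],
  "turn": [
    [0,0,0],
    [0,0,0],
    [0,0,0]
  ]
}}

```text
t: 11.65
eef_pos: [550.2, -303.2, 36.2]
tool_rot: [2.222, 2.22, 0.0]
ft_force: [-1.8, 0.4, 6.9]
grip_width: 42.6
grip_force: 41.8
```

Emit:
{"op": "drive_tool", "data": {
  "slide": [
    [0,0,0],
    [0,0,0],
    [0,0,0],
    [0,0,0],
    [0,0,0],
    [0,0,-1],
    [0,0,-3],
    [0,0,-4],
    [0,0,-4],
    [0,0,-4],
    [0,0,-2],
    [0,0,0]
  ],
  "turn": [
    [0,0,0],
    [0,0,0],
    [0,0,0],
    [0,0,0],
    [0,0,0],
    [0,0,0],
    [0,0,0],
    [0,0,0],
    [0,0,0],
    [0,0,0],
    [0,0,0],
    [0,0,0]
  ],
  "jaw": -1
}}

```text
t: 12.85
eef_pos: [551.4, -303.8, 220.0]
tool_rot: [2.218, 2.217, 0.002]
ft_force: [0.0, 0.4, -0.2]
grip_width: 85.6
grip_force: 0.0
```

Emit:
{"op": "drive_tool", "data": {
  "slide": [
    [3,0,0],
    [5,0.1,0],
    [5,0.1,0],
    [5,0.1,0],
    [5,0.1,0],
    [5,0.1,0],
    [5,0.1,0],
    [5,0.1,0],
    [5,0.1,0],
    [5,0.1,0],
    [5,0.1,0],
    [3,0,0]
  ],
  "turn": [
    [0,0,0],
    [0,0,0],
    [0,0,0],
    [0,0,0],
    [0,0,0],
    [0,0,0],
    [0,0,0],
    [0,0,0],
    [0,0,0],
    [0,0,0],
    [0,0,0],
    [0,0,0]
  ]
}}

```text
t: 14.05
eef_pos: [559.4, 260.3, 215.2]
tool_rot: [-2.22, -2.222, 0.0]
ft_force: [0.2, -0.7, 0.8]
grip_width: 85.2
grip_force: 0.0
```

Emit:
{"op": "drive_tool", "data": {
  "slide": [
    [3,0,0],
    [2,0,0],
    [0,0,0],
    [0,0,0],
    [0,0,0],
    [0,0,0]
  ],
  "turn": [
    [0,0,0],
    [0,0,0],
    [0,0,0],
    [0,0,0],
    [0,0,0],
    [0,0,0]
  ]
}}

```text
t: 14.65
eef_pos: [560.4, 305.9, 215.6]
tool_rot: [2.223, 2.219, -0.0]
ft_force: [-1.0, -0.3, 0.9]
grip_width: 85.4
grip_force: 0.0
```

```bash
cat > egg.py <<'E'
from h import *
import cv2,sys
from scipy.optimize import least_squares
o=get_obs();c=optics.calibration('wrist');im=optics.get_image('wrist');cv2.imwrite('pics/%s.png'%sys.argv[1],im)
print(o['t'],o['eef_pos'].round(1),o['tool_rot'].round(3))
x0=[float(sys.argv[2]),float(sys.argv[3])]
t,a=np.meshgrid(np.linspace(-1.57,1.57,40),np.linspace(0,6.28,80))
def box(x,y):
    P=np.stack([x+23*np.cos(t)*np.cos(a),y+23*np.cos(t)*np.sin(a),56.25+np.where(t>0,38,23)*np.sin(t)],-1).reshape(-1,3)
    q=np.array([proj('',p,c) for p in P]);return np.r_[q.min(0),q.max(0)]
hsv=cv2.cvtColor(im,cv2.COLOR_BGR2HSV);b=box(*x0);print('pred',b.round(1))
m=(hsv[...,1]<int(sys.argv[4])).astype(np.uint8)
k=np.zeros_like(m);u0,v0,u1,v1=(b+[-15,-15,15,15]).astype(int);k[max(v0,0):v1,max(u0,0):u1]=1
m=cv2.morphologyEx(m*k,cv2.MORPH_OPEN,np.ones((5,5)))
n,l,s,ce=cv2.connectedComponentsWithStats(m)
i=1+s[1:,4].argmax();M=np.r_[s[i,:2],s[i,:2]+s[i,2:4]-1].astype(float);print('meas',M,s[i,4])
r=least_squares(lambda p:(box(*p)-M),x0,diff_step=1e-3);print('egg',r.x.round(1),r.fun.round(1))
E
python3 egg.py w7 560 317 40
```

```text
14.65 [560.4 305.9 215.6] [ 2.223  2.219 -0.   ]
pred [254.  141.9 305.5 195.4]
meas [263. 145. 304. 188.] 1423
egg [563.3 318.7] [-5.3 -5.1  5.3  5.5]
```

```bash
python3 -c "
import cv2;im=cv2.imread('pics/w7.png')[110:230,200:360];cv2.imwrite('pics/w7c.png',cv2.resize(im,None,fx=5,fy=5,interpolation=2))"
```

```text
(no output)
```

View pics/w7c.png

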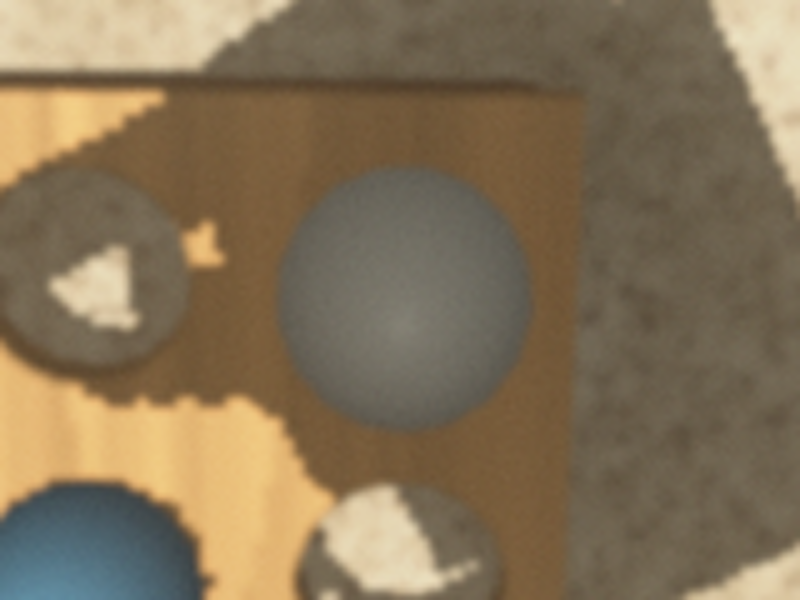

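The crop shows the white egg at (255.6–306, 143–196). Projecting it gives about (561, 316). Its neighbouring holes toward −x and −y are empty, so I'm descending.

Emit:
{"op": "drive_tool", "data": {
  "slide": [
    [1.03,0.06,2],
    [0,0,4],
    [0,0,4],
    [0,0,3],
    [0,0,2],
    [0,0,1.0],
    [0,0,0.5],
    [0,0,0],
    [0,0,0]
  ],
  "turn": [
    [0,0,0],
    [0,0,0],
    [0,0,0],
    [0,0,0],
    [0,0,0],
    [0,0,0],
    [0,0,0],
    [0,0,0],
    [0,0,0]
  ]
}}

```text
t: 15.6
eef_pos: [561.6, 317.5, 51.7]
tool_rot: [2.222, 2.22, 0.002]
ft_force: [0.6, 0.1, 0.4]
grip_width: 85.3
grip_force: 0.0
```

```bash
python3 egg.py w8 561 316.2 45; python3 - <<'E'
import cv2
im=cv2.imread('pics/w8.png');h=cv2.cvtColor(im,cv2.COLOR_BGR2HSV)
for v in(230,260,290):print(v,h[v,195:375:6,1].tolist())
print(h[190:345:5,281,1].tolist())
E
```

```text
15.6 [561.6 317.5  51.7] [2.222e+00 2.220e+00 2.000e-03]
pred [230.  220.9 326.5 332.1]
meas [232. 223. 324. 331.] 8037
egg [560.9 315.9] [-2.2 -1.6  2.2  1.7]
230 [132, 134, 134, 133, 133, 137, 135, 134, 131, 116, 33, 32, 30, 27, 29, 29, 33, 28, 40, 128, 129, 131, 134, 132, 133, 74, 71, 79, 81, 82]
260 [73, 119, 136, 135, 131, 131, 77, 33, 30, 29, 28, 28, 30, 26, 28, 30, 26, 31, 29, 28, 26, 31, 131, 126, 114, 67, 69, 72, 74, 70]
290 [116, 120, 117, 119, 116, 134, 91, 36, 34, 33, 30, 29, 27, 27, 27, 27, 24, 24, 27, 28, 27, 30, 127, 126, 76, 62, 72, 75, 80, 84]
[127, 129, 132, 132, 131, 127, 118, 30, 31, 35, 29, 27, 27, 26, 26, 29, 29, 27, 28, 25, 29, 24, 27, 28, 30, 27, 28, 27, 31, 71, 64]
```

Emit:
{"op": "drive_tool", "data": {
  "slide": [
    [-0.16,-0.06,0.3],
    [0,0,0.5],
    [0,0,0.4],
    [0,0,0.3],
    [0,0,0],
    [0,0,0]
  ],
  "turn": [
    [0,0,0],
    [0,0,0],
    [0,0,0],
    [0,0,0],
    [0,0,0],
    [0,0,0]
  ]
}}

```text
t: 16.25
eef_pos: [560.2, 315.7, 35.4]
tool_rot: [-2.222, -2.221, 0.0]
ft_force: [0.8, -0.1, -0.0]
grip_width: 85.4
grip_force: 0.0
```

Emit:
{"op": "drive_tool", "data": {
  "slide": [
    [0,0,0],
    [0,0,0],
    [0,0,0],
    [0,0,0],
    [0,0,0],
    [0,0,0],
    [0,0,0]
  ],
  "turn": [
    [0,0,0],
    [0,0,0],
    [0,0,0],
    [0,0,0],
    [0,0,0],
    [0,0,0],
    [0,0,0]
  ],
  "jaw": 1,
  "grip_force": 30
}}

```text
t: 16.95
eef_pos: [560.1, 315.7, 35.7]
tool_rot: [-2.222, -2.221, 0.0]
ft_force: [-4.0, -0.8, 6.2]
grip_width: 42.7
grip_force: 30.2
```

Emit:
{"op": "drive_tool", "data": {
  "slide": [
    [0,0.05,-0.1],
    [0,0,-0.2],
    [0,0,-0.2],
    [0,0,-0.2],
    [0,0,0],
    [0,0,0]
  ],
  "turn": [
    [0,0,0],
    [0,0,0],
    [0,0,0],
    [0,0,0],
    [0,0,0],
    [0,0,0]
  ],
  "grip_force": 40
}}

```text
t: 17.55
eef_pos: [560.9, 315.7, 42.7]
tool_rot: [2.222, 2.221, 0.0]
ft_force: [0.1, 0.2, -0.4]
grip_width: 42.1
grip_force: 40.0
```

Emit:
{"op": "drive_tool", "data": {
  "slide": [
    [0,0,-1],
    [0,0,-3],
    [0,0,-4],
    [0,0,-3],
    [-2,-0.1,0],
    [-4,-0.2,0],
    [-4.8,-0.3,0],
    [-4.8,-0.3,0],
    [-4.8,-0.3,0],
    [-4.8,-0.3,0],
    [-4.8,-0.3,0],
    [-3.8,-0.3,0]
  ],
  "turn": [
    [0,0,0],
    [0,0,0],
    [0,0,0],
    [0,0,0],
    [0,0,0],
    [0,0,0],
    [0,0,0],
    [0,0,0],
    [0,0,0],
    [0,0,0],
    [0,0,0],
    [0,0,0]
  ]
}}

```text
t: 18.75
eef_pos: [538.6, -25.0, 152.7]
tool_rot: [2.223, 2.22, -0.001]
ft_force: [0.4, -0.1, -1.1]
grip_width: 41.9
grip_force: 40.2
```

Emit:
{"op": "drive_tool", "data": {
  "slide": [
    [-3,0,0],
    [-2,0,0],
    [-1,0,0],
    [0,0,0],
    [0,0,0],
    [0,0,0]
  ],
  "turn": [
    [0,0,0],
    [0,0,0],
    [0,0,0],
    [0,0,0],
    [0,0,0],
    [0,0,0]
  ]
}}

```text
t: 19.35
eef_pos: [539.4, -81.3, 152.6]
tool_rot: [-2.221, -2.222, 0.0]
ft_force: [0.1, 0.9, -0.9]
grip_width: 41.9
grip_force: 40.2
```

Emit:
{"op": "drive_tool", "data": {
  "slide": [
    [-0.08,0.03,1],
    [0,0,2.5],
    [0,0,2.5],
    [0,0,2],
    [0,0,1.4],
    [0,0,0.6],
    [0,0,0.2],
    [0,0,0],
    [0,0,0]
  ],
  "turn": [
    [0,0,0],
    [0,0,0],
    [0,0,0],
    [0,0,0],
    [0,0,0],
    [0,0,0],
    [0,0,0],
    [0,0,0],
    [0,0,0]
  ]
}}

```text
t: 20.25
eef_pos: [540.3, -83.1, 51.2]
tool_rot: [2.221, 2.22, 0.001]
ft_force: [-0.4, -0.2, -0.3]
grip_width: 42.1
grip_force: 40.2
```

```bash
python3 - <<'E'
from h import *
import cv2
o=get_obs();print(o['eef_pos'].round(1),o['ft_force'].round(1))
im=optics.get_image('wrist');cv2.imwrite('pics/w9.png',im)
ref=cv2.resize(cv2.imread('pics/w4.png'),(560,420),interpolation=cv2.INTER_AREA)
# white cup foot: match the patch of the reference (foot + base of cup) in the new picture
t=ref[188:225,238:322]
r=cv2.matchTemplate(im[165:260,215:345],t,cv2.TM_CCOEFF_NORMED);_,s,_,p=cv2.minMaxLoc(r)
print('foot shift px',p[0]+215-238,p[1]+165-188,s)
K=optics.calibration('wrist')
for z0 in(0,):
    print(proj('',[539.5,-82.2,0],K), proj('',[539.5,-83.2,0],K))
f=np.load('w4.npz');print(proj('',[539.5,-82.2,0],dict(intrinsics=f['K'],cam_to_world=f['T'])))
E
```

```text
[540.3 -83.1  51.2] [-0.4 -0.2 -0.3]
foot shift px -1 -2 0.7659726738929749
[278.46900719 222.22319365] [278.47113708 223.70523462]
[280.05885851 224.78830612]
```

The cup hasn't moved: the foot shift matches the prediction. I'll make a small correction and lower.

Emit:
{"op": "drive_tool", "data": {
  "slide": [
    [0.08,-0.06,0.1],
    [0,0,0.3],
    [0,0,0.3],
    [0,0,0.3],
    [0,0,0.2],
    [0,0,0.15],
    [0,0,0.1],
    [0,0,0],
    [0,0,0]
  ],
  "turn": [
    [0,0,0],
    [0,0,0],
    [0,0,0],
    [0,0,0],
    [0,0,0],
    [0,0,0],
    [0,0,0],
    [0,0,0],
    [0,0,0]
  ]
}}

```text
t: 21.2
eef_pos: [539.4, -82.1, 37.5]
tool_rot: [2.222, 2.22, 0.001]
ft_force: [-8.2, 4.6, 34.1]
grip_width: 42.1
grip_force: 46.2
```

Emit:
{"op": "drive_tool", "data": {
  "slide": [
    [0,0,-0.1],
    [0,0,0],
    [0,0,0]
  ],
  "turn": [
    [0,0,0],
    [0,0,0],
    [0,0,0]
  ]
}}

```text
t: 21.5
eef_pos: [539.3, -82.2, 37.8]
tool_rot: [2.222, 2.221, 0.0]
ft_force: [-3.5, 1.8, 17.7]
grip_width: 41.8
grip_force: 43.3
```

```bash
python3 egg.py w10 539.5 -82.2 60
```

```text
21.5 [539.3 -82.2  37.8] [2.222 2.221 0.   ]
pred [227.4 229.3 332.2 352.7]
meas [212. 214. 346. 366.] 16122
egg [539.2 -81.5] [ 14.5  13.8 -14.5 -14.8]
```

Emit:
{"op": "drive_tool", "data": {
  "slide": [
    [0,0,-0.05],
    [0,0,0],
    [0,0,0]
  ],
  "turn": [
    [0,0,0],
    [0,0,0],
    [0,0,0]
  ]
}}

```text
t: 21.85
eef_pos: [539.2, -82.2, 37.9]
tool_rot: [2.222, 2.221, 0.0]
ft_force: [-1.9, 2.5, 9.3]
grip_width: 42.1
grip_force: 42.0
```

Emit:
{"op": "drive_tool", "data": {
  "slide": [
    [0,0,0],
    [0,0,0],
    [0,0,0],
    [0,0,0],
    [0,0,0],
    [0,0,-1],
    [0,0,-3],
    [0,0,-4],
    [0,0,-4],
    [0,0,-4],
    [0,0,-2],
    [0,0,0]
  ],
  "turn": [
    [0,0,0],
    [0,0,0],
    [0,0,0],
    [0,0,0],
    [0,0,0],
    [0,0,0],
    [0,0,0],
    [0,0,0],
    [0,0,0],
    [0,0,0],
    [0,0,0],
    [0,0,0]
  ],
  "jaw": -1
}}

```text
t: 23.05
eef_pos: [540.9, -82.7, 221.6]
tool_rot: [2.219, 2.217, 0.005]
ft_force: [0.9, -0.5, -0.3]
grip_width: 85.5
grip_force: 0.0
```

Emit:
{"op": "drive_tool", "data": {
  "slide": [
    [-3,0,-2],
    [-4,0,-3],
    [-3,0,-2],
    [0,0,0],
    [0,0,0],
    [0,0,0]
  ],
  "turn": [
    [0,0,0],
    [0,0,0],
    [0,0,0],
    [0,0,0],
    [0,0,0],
    [0,0,0]
  ]
}}

```text
t: 23.65
eef_pos: [538.4, -181.4, 286.5]
tool_rot: [-2.221, -2.22, 0.001]
ft_force: [-0.2, 0.5, -0.2]
grip_width: 85.6
grip_force: 0.0
```

```bash
python3 - <<'E'
from h import *
import cv2
print(get_obs()['eef_pos'].round(1))
c=optics.calibration('wrist');im=optics.get_image('wrist');cv2.imwrite('pics/fin.png',im)
t,a=np.meshgrid(np.linspace(-1.57,1.57,60),np.linspace(0,6.28,90))
def hull(x,y,dz=0):
    P=np.stack([x+23*np.cos(t)*np.cos(a),y+23*np.cos(t)*np.sin(a),56.25+dz+np.where(t>0,38,23)*np.sin(t)],-1).reshape(-1,3)
    q=np.array([proj('',p,c) for p in P]).astype(np.float32)
    m=np.zeros(im.shape[:2],np.uint8);cv2.fillConvexPoly(m,cv2.convexHull(q).astype(np.int32),1);return m
L=cv2.cvtColor(im,cv2.COLOR_BGR2LAB).astype(float)
for nm,x,y in(('white',539.5,-82.2),('brown',549.7,-302.5)):
    best=[]
    for dx in range(-10,11,2):
        for dy in range(-10,11,2):
            m=hull(x+dx,y+dy);ring=cv2.dilate(m,np.ones((5,5)))-m;core=m-cv2.erode(m,np.ones((5,5)))
            if core.sum()<20 or ring.sum()<20: continue
            best.append((np.linalg.norm(L[core>0].mean(0)-L[ring>0].mean(0)),dx,dy))
    print(nm,sorted(best)[::-1][:5])
    b=hull(x,y);print('box',cv2.boundingRect(b),'mean BGR',im[b>0].mean(0).round(), 'std',im[b>0].std(0).round())
E
```

```text
[ 538.4 -181.4  286.5]
white [(np.float64(23.000012919316692), 0, 0), (np.float64(22.242167121787116), 0, 2), (np.float64(14.25125964796211), -2, 0), (np.float64(13.007074264884546), -2, 2), (np.float64(12.13697421896436), 2, 2)]
box (258, 40, 47, 51) mean BGR [149. 163. 167.] std [47. 48. 47.]
brown [(np.float64(51.54280925285319), 0, 0), (np.float64(49.97432118636365), 0, -2), (np.float64(42.29991429430932), 2, 0), (np.float64(41.66800764478669), 2, -2), (np.float64(38.30325958405744), 0, 2)]
box (270, 244, 40, 44) mean BGR [ 60.  92. 139.] std [14. 20. 31.]
```

```bash
python3 - <<'E'
from h import *
import cv2
t,a=np.meshgrid(np.linspace(-1.57,1.57,60),np.linspace(0,6.28,90))
S=4
for cam in('side','top'):
    c=optics.calibration(cam);im=optics.get_image(cam)
    L=cv2.cvtColor(cv2.resize(im,None,fx=S,fy=S,interpolation=2),cv2.COLOR_BGR2LAB).astype(float)
    def hull(x,y,dz):
        P=np.stack([x+23*np.cos(t)*np.cos(a),y+23*np.cos(t)*np.sin(a),56.25+dz+np.where(t>0,38,23)*np.sin(t)],-1).reshape(-1,3)
        q=np.array([proj('',p,c) for p in P[::3]]).astype(np.float32)*S
        m=np.zeros(L.shape[:2],np.uint8);cv2.fillConvexPoly(m,cv2.convexHull(q).astype(np.int32),1);return m
    for nm,x,y in(('white',539.5,-82.2),('brown',549.7,-302.5),('well5?',0,0)):
        if x==0: continue
        b=[]
        for dz in range(-8,13,2):
            for d in(-3,0,3):
                m=hull(x+d*.64,y+d*.77,dz);k=np.ones((9,9));core=m-cv2.erode(m,k);ring=cv2.dilate(m,k)-m
                b.append((round(np.linalg.norm(L[core>0].mean(0)-L[ring>0].mean(0)),1),dz,d))
        m=hull(x,y,0);print(cam,nm,sorted(b)[::-1][:4],im[cv2.resize(m,(560,420))>0].mean(0).round())
E
```

```text
side white [(np.float64(20.1), -8, 3), (np.float64(19.0), -6, 3), (np.float64(17.6), -8, 0), (np.float64(15.1), -4, 3)] [173. 185. 189.]
side brown [(np.float64(33.0), -2, -3), (np.float64(31.9), -4, -3), (np.float64(30.5), 0, -3), (np.float64(27.4), -6, -3)] [ 53.  79. 116.]
top white [(np.float64(28.4), 10, -3), (np.float64(28.3), 12, -3), (np.float64(28.3), 8, -3), (np.float64(27.6), 6, -3)] [141. 147. 150.]
top brown [(np.float64(10.3), 10, -3), (np.float64(10.1), 12, -3), (np.float64(9.7), 8, -3), (np.float64(9.5), 4, -3)] [46. 52. 59.]
```

```bash
python3 -c "
from rig import ticket;print(ticket.close_job())"
```

```text
the job is handed in; nothing more can be done
None
```

I placed the brown egg in the terracotta cup and the white egg in the white cup, left both pale-blue eggs in the rack, and handed the job in. The last wrist picture put both eggs within about 2 mm of the cup axes, but the side and top views couldn't confirm the white egg's exact seating height, and no verdict came back.

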